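# Aim the desk lamp at the cactus and switch it on

## Task

Swing the desk lamp's arm round on its post until it points straight out over the middle of the terracotta pot with the cactus in it, not the empty pot. Only once the arm is aimed there, press the push switch on the lamp's foot fully down and let go of it, leaving the lamp aimed. Leave the two pots and all the other things on the ledge where they stand.

Things in the scene. Friction and masses are not known exactly. Their poses are not given: they have to be found in the camera images.
- lamp: Compact white desk lamp, its foot fixed to the ledge. Origin: on the post's axis, at ledge height. The foot is a slab 180 mm (x) by 80 mm (y), 18 mm high, from x = -140 to +40 mm of the origin; x axis away from the switch. The round upright post, 16 mm thick, stands on the origin, up to 205 mm; the swinging arm sits on top of it, 205 to 239 mm above the ledge, and nothing of the lamp is higher.
- lamp_arm (a joint): Angle of the lamp's arm about the vertical post, rad: 0 when the arm points along the lamp's +x (straight away from the switch), growing counter-clockwise seen from above; range -1.5 to 1.5. It has no spring: stiff with friction (about 0.1 N m, some 1 to 2 N of sideways push), it stays where it is left.
- shade (a point): Point on the arm's centre line in the middle of the lampshade, 160 mm out from the post's axis, 222 mm above the ledge; x axis outward along the arm, z up. The arm is a straight level bar 16 mm wide, 14 mm high (215 to 229 mm above the ledge), bare from 14 to 130 mm out from the axis. The shade is a cone round this point, 84 mm across at its underside, 185 to 239 mm above the ledge.
- switch_top (a point): Centre of the top face of the round grey push switch (28 mm across) on the lamp's foot, 105 mm from the post's axis on the lamp's -x side. It is pressed straight down.
- switch (a joint): Travel of the push switch, m: 0 up, 0.006 fully down; counts as pressed beyond 0.004. Spring-loaded, about 5 N for the full travel; comes up again when let go.
- cactus_pot: Terracotta plant pot, loose, holding a small upright round cactus: pot 80 mm across the rim, 54 mm at the foot, 70 mm high; the cactus is about 40 mm across and its top is 130 mm above the ledge. Origin: centre of the pot's underside. The arm and shade pass clear above it. It stands to the left or to the right of the arm, 120 to 200 mm from the post's axis.
- empty_pot: The same terracotta pot, loose, with soil but no cactus, on the other side of the arm. Origin: centre of its underside. Leave alone.
- phone_stand: Hard silicone phone stand, loose, 85 x 70 mm, 75 mm high, beside the lamp's foot. Origin: centre of its underside. Leave alone.
- bottle_opener: Flat steel bottle opener, loose, about 120 x 38 mm, 6 mm thick, lying beside the lamp's foot. Origin: on its underside where the handle meets the loop. Leave alone.
- pencil_case: Green plastic pencil case, loose, 200 x 75 mm, 43 mm high. Origin: centre of its underside. Leave alone.
- tea_mug: White mug, loose, 78 mm across, 90 mm high. Origin: centre of its underside. Leave alone.
- spectacle_case: Black spectacle case, loose, 155 x 60 mm, 36 mm high. Origin: centre of its underside. Leave alone.

How it is judged:
On the way, in this order (a step that is already met when the one before it is completed fails the run):
1. the lamp's arm is at rest, pointing over the middle of the cactus pot (its centre line within 15 mm of the pot's centre) (y of cactus_pot in the frame of shade between -0.015 and 0.015 m and x of cactus_pot in the frame of shade above -0.11 m and velocity of joint lamp_arm between -0.05 and 0.05 rad/s), for 0.3 s.
2. the push switch is pressed down beyond 4 mm with the lamp aimed (y of cactus_pot in the frame of shade between -0.015 and 0.015 m and x of cactus_pot in the frame of shade above -0.11 m and value of joint switch above 0.004 m), for 0.1 s.
At the end, for the whole second after the job is handed in: The lamp's arm is at rest with its centre line passing within 15 mm of the centre of the cactus pot, on the shade's side of the post; the switch has been pressed and is up again; both pots stand upright and all loose things are within 20 mm of where they started (all of step 1 and value of joint switch below 0.001 m and angle between each of cactus_pot, empty_pot's own z axis and vertical below 0.1 rad and distance of each of cactus_pot, empty_pot, phone_stand, bottle_opener, pencil_case, tea_mug, spectacle_case from where it was at the start of the episode below 0.02 m); the robot touches nothing.
It fails at once if the switch is pressed (beyond 3 mm) while the arm is not aimed at the cactus pot (value of joint switch above 0.003 m and not (y of cactus_pot in the frame of shade between -0.015 and 0.015 m and x of cactus_pot in the frame of shade above -0.11 m)).
It fails at once if a pot or another loose thing is moved more than 20 mm (distance of any of cactus_pot, empty_pot, phone_stand, bottle_opener, pencil_case, tea_mug, spectacle_case from where it was at the start of the episode above 0.02 m).
It also fails if it takes over 45 s, if anything falls off the work surface, if the arm or the gripper's body presses on something with over 40 N, if the wrist force passes 120 N, or if a joint passes its speed limit or range.

## Robot

A 7-joint arm with a two-finger parallel gripper is mounted at the origin on the work surface. World frame = base frame: x ahead of the robot, y to its left, z up, the work surface at z = 0. Lengths are in m, angles in rad, forces in N, time in s.
With the tool pointing down it reaches from about 0.425 to 0.925 m from the base axis. Payload 6.8 kg.
Tool frame: the origin (TCP) lies at the very end of the fingers, on their centre line; the grasp point (between the pads) lies bot.tcp_to_grasp behind it (bot.tcp_to_grasp is the distance from the TCP to the grasp point, in m); z points along the fingers, y is the line along which they close (so a half turn about z gives the same grasp; the last joint's range is limited). The gripper opens to 85 mm and grips with 20 to 120 N. Pads are 22 mm wide; open, the fingers measure 114 mm over their backs; the gripper's body (76 mm by 85 mm) begins 54 mm behind the grasp point. The pads swing forward as they close: fully open they stand 13 mm farther back than shut.
Start: joints at [1.22, 0.477, 0.022, 1.555, -0.011, 1.109, -0.083], TCP at [0.162, -0.655, 0.231] pointing down, gripper open.
Joint ranges: [-2.96, 2.96], [-0.34, 2.1], [-1.41, 1.46], [0.24, 2.44], [-1.37, 4.51], [0.17, 1.92], [-2.96, 2.96]. Speed limits (rad/s): [2.39, 2.39, 3.14, 3.14, 3.14, 3.14, 3.14].

## Interface

Orientations are given as a unit quaternion [w, x, y, z].
In Python, from station import bot gives the robot as it stands.
- The arm moves only by the tool servo_tool, never from a script. Its argument "motion" is a list that holds one entry, the list of rows, each a list of 7 numbers: the shift along the tool's x, y, z in m, then the turn, a rotation vector about the tool's x, y, z in units of 5 degrees (1.0 is 5 degrees), then the opening, from 0 (shut) to 1 (fully open). A call has 1 to 20 rows; each row is the pose to reach, as a shift and turn from the pose commanded when the call began, along the tool's axes at that moment; what a row does not reach only later rows make up. A row lasts 1/12 s, in which the tool goes at most 41.7 mm and 7.16 degrees, less where a joint would pass 70% of its speed; a pose out of reach is approached as far as the arm can. A call with a gripper value outside its range is refused whole. The fingers move at their own pace and stop on an object; "grip_force" is the grip in N (left out, the last holds). Time passes only in rows, so rows that repeat a pose let the fingers close. It gives the time, the measured TCP pose, the force, the opening and the grip force at its end, in the units of the state.
- bot.get_obs(): the state, without advancing time (a new reading comes with each control period).
- bot.read_camera(name): name is "scene" or "top"; returns a dict with "img" (400x640x3 uint8, red, green, blue), "K" (3x3 intrinsics, pixels), "pose" (4x4, takes a point from camera to world coordinates). Camera axes: x right, y down, z forward; pixel columns grow to the right and rows downward; lengths in m; the calibration is good to about 2 mm. A picture is of the moment at which its call begins. There is no depth.
- bot.hand_in(): hands the job in; it is judged then, once.
The state is a dict: "t": time; "q": joint angles; "joint_vel": joint speeds; "joint_torque": joint torques, N m; "eef_pos": TCP position; "tool_rot": TCP orientation; "contact_force": force on the tool from outside, world axes, zero at the start; "torque": the same for the moment, N m; "gripper_width": opening from 0.0 (shut) to 1.0 (fully open); "grasp_force": force on a finger pad.
Only numpy, scipy, OpenCV 4.12 (cv2) and the standard library are available. Lean on these libraries where they do the work, as an engineer would, in place of code of your own. Each camera call takes 0.05 s, during which the arm holds its last target. There are 200 camera calls.

## Working session

There is one attempt and no reset: what is moved stays moved. The work goes in short steps, Python scripts to look and compute and a tool call to move; the robot and the scene stay as the last step left them, time stands still between calls to the robot, and variables do not carry over. Pictures are saved under pics/ and viewed, at most 10 in all, crops included, and the job is handed in when it is done.

Besides the shell and the picture viewer there is one more tool, called after "Call:" in YAML: its name, and indented under it one key for each argument. servo_tool: Moves the arm, as the interface text tells. Its arguments: {"type":"object","properties":{"motion":{"type":"array"},"grip_force":{"type":"number"}},"required":["motion"]}

```bash
mkdir -p pics; python3 - <<'E'
from station import bot
import cv2,numpy as np
for n in("top","scene"):
    c=bot.read_camera(n);cv2.imwrite(f"pics/{n}0.png",c["img"][...,::-1]);print(n,c["K"].tolist(),c["pose"].round(4).tolist())
    np.savez(f"{n}0.npz",**c)
o=bot.get_obs();print(o,bot.tcp_to_grasp)
E
```

```text
top [[507.7132561261406, 0.0, 319.7294766814394], [0.0, 507.7132561261406, 205.75594810558343], [0.0, 0.0, 1.0]] [[-0.0143, -0.9958, 0.0907, 0.4319], [-0.9999, 0.0148, 0.0046, 0.0078], [-0.0059, -0.0906, -0.9959, 1.5314], [0.0, 0.0, 0.0, 1.0]]
scene [[419.27938203241473, 0.0, 321.97350051181536], [0.0, 419.27938203241473, 194.2121881721984], [0.0, 0.0, 1.0]] [[0.5373, 0.6226, -0.5689, 1.2566], [0.8433, -0.4027, 0.3558, -0.4326], [-0.0076, -0.671, -0.7415, 1.0297], [0.0, 0.0, 0.0, 1.0]]
{'t': 0.1, 'q': array([ 1.21990164,  0.47772064,  0.02236666,  1.55632601, -0.01147091,
        1.10934237, -0.08309209]), 'joint_vel': array([-0.00134808, -0.00156997,  0.00280741, -0.00299715, -0.00143546,
        0.00049962,  0.00212506]), 'joint_torque': array([ 5.11343198e-03, -5.97762108e+01,  1.61426526e+00, -2.81952202e+01,
        1.28634754e-02,  5.05880904e-03,  4.52746406e-05]), 'eef_pos': array([ 0.1621193 , -0.65469253,  0.23043251]), 'tool_rot': array([-8.14514596e-04,  9.92638840e-01,  1.21109198e-01, -1.79134623e-04]), 'contact_force': array([ 0.32151776, -0.54783227,  0.11914607]), 'torque': array([-0.02726924,  0.03947574, -0.06177685]), 'grasp_force': 0.0, 'gripper_width': 0.9990336070232649} 0.0187
```

View pics/top0.png

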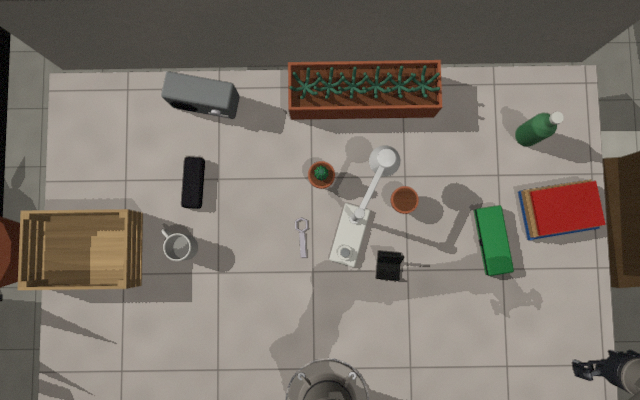

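View pics/scene0.png

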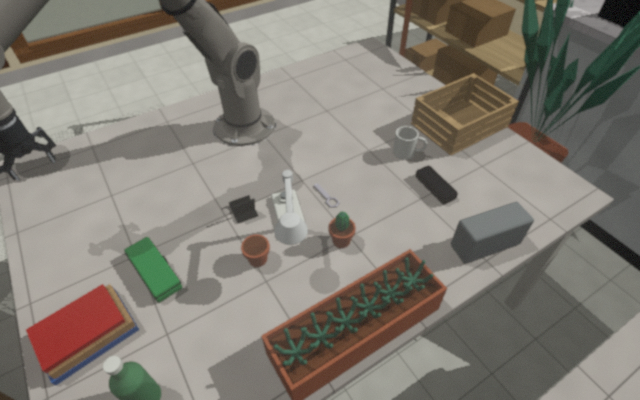

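The top view shows the cactus pot at (321,175), the empty pot at (404,200), the shade at (385,158), the post at about (357,215) and the switch at about (345,253). In the scene view the cactus pot is at (342,230), the lamp foot at about (288,215) and the shade/arm at (287,190). I'll zoom in on both for detail.

```bash
python3 - <<'E'
import cv2,numpy as np
a=cv2.imread("pics/top0.png")[140:280,290:430];b=cv2.imread("pics/scene0.png")[160:280,230:370]
a=cv2.resize(a,(560,560),interpolation=cv2.INTER_CUBIC);b=cv2.resize(b,(700,600),interpolation=cv2.INTER_CUBIC)
cv2.imwrite("pics/ta.png",a);cv2.imwrite("pics/sa.png",b)
for n,(y0,y1,x0,x1) in {"top":(140,280,290,430),"scene":(160,280,230,370)}.items():
    im=cv2.imread(f"pics/{n}0.png");h=cv2.cvtColor(im,cv2.COLOR_BGR2HSV)
    m=((h[...,0]<12)&(h[...,1]>90)&(h[...,2]>40)).astype(np.uint8)
    M=np.zeros_like(m);M[y0:y1,x0:x1]=m[y0:y1,x0:x1]
    k,_,st,ce=cv2.connectedComponentsWithStats(M)
    print(n,[(st[i].tolist(),ce[i].round(1).tolist()) for i in range(1,k) if st[i,4]>30])
E
```

```text
top [([308, 161, 27, 28, 333], [320.7, 175.0]), ([391, 186, 28, 28, 489], [404.1, 199.5])]
scene [([330, 220, 25, 25, 167], [344.1, 233.9]), ([242, 235, 27, 30, 525], [255.7, 247.8]), ([359, 273, 11, 7, 43], [365.5, 277.1])]
```

View pics/ta.png

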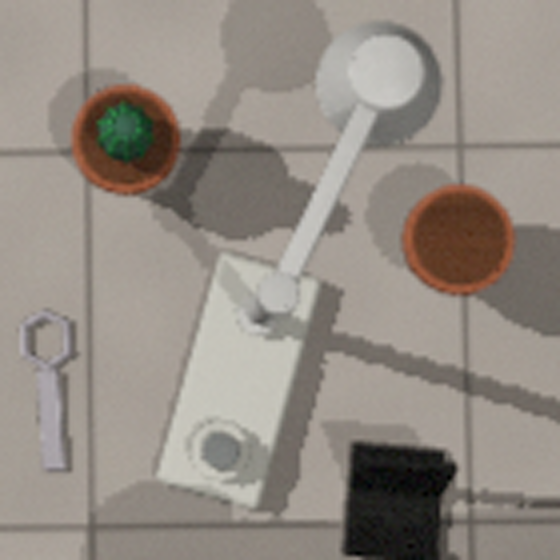

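View pics/sa.png

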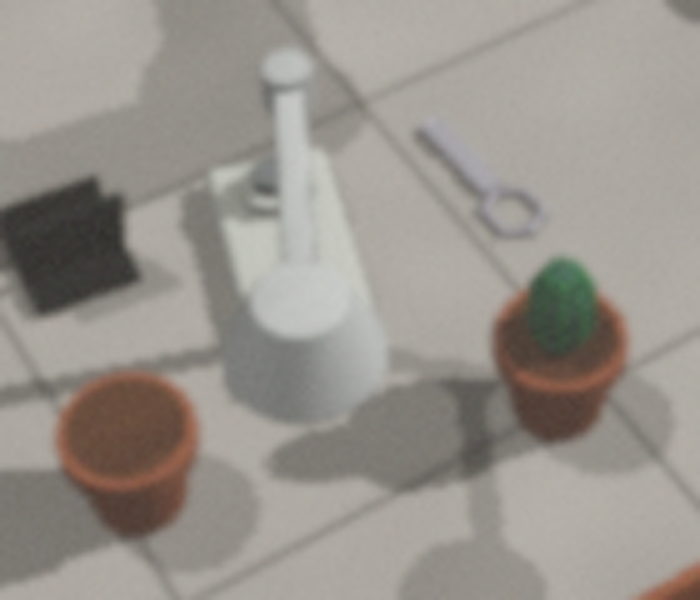

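The top crop shows the hub at (278,293), the shade top at (386,72), the switch at (222,450), the cactus pot rim at (126,139) and the empty rim at (458,239). In the scene crop, the hub is at (288,70), the shade top at (300,298), the switch at (265,183), the cactus rim at (560,341) and the empty rim at (127,432).

```bash
cat > h.py <<'E'
import numpy as np
C={n:dict(np.load(f"{n}0.npz")) for n in("top","scene")}
def ray(n,p):
    c=C[n];d=c["pose"][:3,:3]@np.linalg.solve(c["K"],[*p,1]);return c["pose"][:3,3],d/np.linalg.norm(d)
def onz(n,p,z):
    o,d=ray(n,p);return o+d*(z-o[2])/d[2]
def tri(pt,ps):
    A=0;b=0;L=[ray("top",pt),ray("scene",ps)]
    for o,d in L:
        P=np.eye(3)-np.outer(d,d);A=A+P;b=b+P@o
    x=np.linalg.solve(A,b);return x,max(np.linalg.norm(np.cross(x-o,d)) for o,d in L)
E
python3 - <<'E'
from h import *
t=lambda x,y:((x+.5)/4-.5+290,(y+.5)/4-.5+140)
s=lambda x,y:((x+.5)/5-.5+230,(y+.5)/5-.5+160)
D=dict(hub=(t(278,293),s(288,70),.239),shade=(t(386,72),s(300,298),.239),switch=(t(222,450),s(265,183),.026),cactus=(t(126,139),s(560,341),.07),empty=(t(458,239),s(127,432),.07))
R={}
for k,(a,b,z) in D.items():
    x,r=tri(a,b);R[k]=onz("top",a,z);print(k,x.round(4),round(r,4),R[k].round(4),onz("scene",b,z).round(4))
h=R["hub"]
ang=lambda p:np.degrees(np.arctan2(*(p-h)[1::-1]))
for k in R:print(k,np.linalg.norm((R[k]-h)[:2]).round(4),ang(R[k]).round(2))
foot=[onz("top",t(*p),.018)[:2].round(4) for p in((157,480),(263,510),(335,283),(225,252))];print(foot)
for p in((350,445),(447,455),(440,558),(345,552)):print("stand",onz("top",t(*p),.075).round(3))
E
```

```text
hub [ 0.5302 -0.0875  0.2311] 0.0004 [ 0.5298 -0.0866  0.239 ] [ 0.5372 -0.0912  0.239 ]
shade [ 0.6723 -0.1603  0.2335] 0.0005 [ 0.6715 -0.1592  0.239 ] [ 0.6762 -0.1626  0.239 ]
switch [ 0.4291 -0.0608  0.0293] 0.0028 [ 0.4304 -0.0584  0.026 ] [ 0.425 -0.062  0.026]
cactus [0.6572 0.0086 0.0636] 0.0005 [0.6565 0.0091 0.07  ] [0.6609 0.0053 0.07  ]
empty [ 0.58   -0.2312  0.0653] 0.0007 [ 0.5798 -0.2298  0.07  ] [ 0.583  -0.2329  0.07  ]
hub 0.0 0.0
shade 0.1592 -27.12
switch 0.1034 164.15
cactus 0.1587 37.07
empty 0.1517 -70.74
[array([ 0.4089, -0.0101]), array([ 0.3858, -0.0882]), array([ 0.5534, -0.1455]), array([ 0.5779, -0.0637])]
stand [ 0.433 -0.148  0.075]
stand [ 0.425 -0.217  0.075]
stand [ 0.352 -0.21   0.075]
stand [ 0.357 -0.142  0.075]
```

Call:
servo_tool:
  motion:
    - [[0,0,-0.03,0,0,0,1],[0,0,-0.06,0,0,0,1],[0.02,-0.015,-0.08,0,0,0.5,1],[0.05,-0.038,-0.08,0,0,1,1],[0.08,-0.061,-0.08,0,0,1.5,1],[0.11,-0.084,-0.08,0,0,2,1],[0.14,-0.106,-0.08,0,0,2.5,1],[0.17,-0.129,-0.08,0,0,3,1],[0.2,-0.152,-0.08,0,0,3.5,1],[0.23,-0.175,-0.08,0,0,4,1],[0.26,-0.198,-0.08,0,0,4.5,1],[0.29,-0.22,-0.08,0,0,5,1],[0.32,-0.243,-0.08,0,0,5.5,1],[0.35,-0.266,-0.08,0,0,6,1],[0.38,-0.289,-0.08,0,0,6.5,1],[0.41,-0.311,-0.08,0,0,7,1],[0.44,-0.334,-0.08,0,0,7.5,1],[0.46,-0.35,-0.08,0,0,8,1],[0.47,-0.357,-0.08,0,0,8.2,1],[0.47,-0.357,-0.08,0,0,8.2,1]]

```text
t: 1.77
eef_pos: [0.5345, -0.1917, 0.3108]
tool_rot: [-0.001, 0.973, -0.232, -0.0]
contact_force: [0.4, 0.4, -0.4]
gripper_width: 0.998
grasp_force: 0.0
```

Call:
servo_tool:
  motion:
    - [[0.005,-0.023,0,0,0,0,1],[0.01,-0.046,0,0,0,0,1],[0.015,-0.069,0,0,0,0,1],[0.02,-0.092,0,0,0,0,1],[0.02,-0.092,0,0,0,0,1],[0.02,-0.092,0,0,0,0,1],[0.02,-0.092,0.015,0,0,0,1],[0.02,-0.092,0.03,0,0,0,1],[0.02,-0.092,0.045,0,0,0,1],[0.02,-0.092,0.06,0,0,0,1],[0.02,-0.092,0.075,0,0,0,1],[0.02,-0.092,0.09,0,0,0,1],[0.02,-0.092,0.105,0,0,0,1],[0.02,-0.092,0.113,0,0,0,1],[0.02,-0.092,0.113,0,0,0,1],[0.02,-0.092,0.113,0,0,0,1]]

```text
t: 3.1
eef_pos: [0.5918, -0.1242, 0.1984]
tool_rot: [0.0, 0.972, -0.235, -0.0]
contact_force: [1.1, -0.2, -1.0]
gripper_width: 1.001
grasp_force: 0.0
```

```bash
python3 - <<'E'
from station import bot
import cv2,numpy as np
print(bot.get_obs()["contact_force"],bot.get_obs()["eef_pos"])
a=bot.read_camera("top")["img"][140:280,290:430,::-1];b=bot.read_camera("scene")["img"][130:270,230:370,::-1]
cv2.imwrite("pics/g1.png",cv2.resize(np.hstack([a,b]),(800,400),interpolation=cv2.INTER_CUBIC))
E
```

```text
[ 1.14731972 -0.15488263 -0.98321819] [ 0.59180408 -0.12421475  0.19836289]
```

View pics/g1.png

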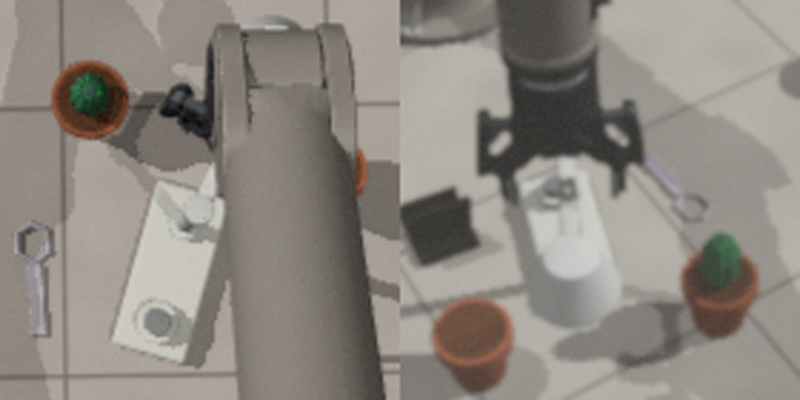

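The fingers straddle the bare bar: in the right half of the picture it runs between the fingertips, and the shade at (570,290) is clear. Next I close on the bar, centred.

Call:
servo_tool:
  motion:
    - [[0,-0.005,0,0,0,0,0.6],[0,-0.005,0,0,0,0,0.4],[0,-0.005,0,0,0,0,0.25],[0,-0.005,0,0,0,0,0.1],[0,-0.005,0,0,0,0,0.1],[0,-0.005,0,0,0,0,0.1],[0,-0.005,0,0,0,0,0.1],[0,-0.005,0,0,0,0,0.1],[0,-0.005,0,0,0,0,0.1],[0,-0.005,0,0,0,0,0.1]]
  grip_force: 20

```text
t: 4.03
eef_pos: [0.5945, -0.1193, 0.1985]
tool_rot: [0.0, 0.972, -0.234, 0.0]
contact_force: [-1.2, -3.5, 3.3]
gripper_width: 0.189
grasp_force: 19.7
```

Call:
servo_tool:
  motion:
    - [[-0.0002,-0.0051,0,0,0,-0.8,0.1],[-0.0007,-0.0101,0,0,0,-1.6,0.1],[-0.0016,-0.0151,0,0,0,-2.4,0.1],[-0.0028,-0.02,0,0,0,-3.2,0.1],[-0.0044,-0.0248,0,0,0,-4.0,0.1],[-0.0063,-0.0295,0,0,0,-4.8,0.1],[-0.0085,-0.034,0,0,0,-5.6,0.1],[-0.011,-0.0384,0,0,0,-6.4,0.1],[-0.0138,-0.0426,0,0,0,-7.2,0.1],[-0.017,-0.0466,0,0,0,-8.0,0.1],[-0.0203,-0.0504,0,0,0,-8.8,0.1],[-0.024,-0.0539,0,0,0,-9.6,0.1],[-0.0279,-0.0571,0,0,0,-10.4,0.1],[-0.032,-0.0601,0,0,0,-11.2,0.1],[-0.0363,-0.0628,0,0,0,-12.0,0.1],[-0.0407,-0.0652,0,0,0,-12.8,0.1],[-0.0407,-0.0652,0,0,0,-12.8,0.1],[-0.0407,-0.0652,0,0,0,-12.8,0.1],[-0.0407,-0.0652,0,0,0,-12.8,0.1]]

```text
t: 5.62
eef_pos: [0.5862, -0.0456, 0.1984]
tool_rot: [0.002, 0.949, 0.315, -0.003]
contact_force: [-9.2, -9.6, 9.4]
gripper_width: 0.189
grasp_force: 24.1
```

Call:
servo_tool:
  motion:
    - [[0,0,0,0,0,0,0.3],[0,0,0,0,0,0,0.4],[0,0,0,0,0,0,0.6],[0,0,0,0,0,0,0.8],[0,0,0,0,0,0,1],[0,0,0,0,0,0,1],[0,0,0,0,0,0,1],[0,0,0,0,0,0,1],[0,0,-0.02,0,0,0,1],[0,0,-0.04,0,0,0,1],[0,0,-0.06,0,0,0,1],[0,0,-0.08,0,0,0,1],[0,0,-0.1,0,0,0,1],[0,0,-0.12,0,0,0,1],[-0.04,0,-0.13,0,0,0,1],[-0.08,0,-0.13,0,0,0,1],[-0.12,0,-0.13,0,0,0,1],[-0.14,0,-0.13,0,0,0,1],[-0.14,0,-0.13,0,0,0,1]]

```text
t: 7.2
eef_pos: [0.4727, -0.1298, 0.3285]
tool_rot: [0.001, 0.95, 0.313, -0.001]
contact_force: [-0.7, 0.0, -0.0]
gripper_width: 1.002
grasp_force: 0.0
```

```bash
python3 - <<'E'
from station import bot
import cv2,numpy as np
o=bot.get_obs();print(o["contact_force"],o["eef_pos"],o["tool_rot"])
a=bot.read_camera("top")["img"][140:280,290:430,::-1];b=bot.read_camera("scene")["img"][140:260,240:380,::-1]
a=cv2.resize(a,(400,400),interpolation=cv2.INTER_CUBIC);b=cv2.resize(b,(400,343),interpolation=cv2.INTER_CUBIC)
cv2.imwrite("pics/g2.png",np.hstack([a,cv2.copyMakeBorder(b,0,57,0,0,0)]))
E
```

```text
[-0.70819831  0.03963119 -0.04178889] [ 0.47269523 -0.12983649  0.32846116] [ 0.00101981  0.94960432  0.31344763 -0.00108523]
```

View pics/g2.png

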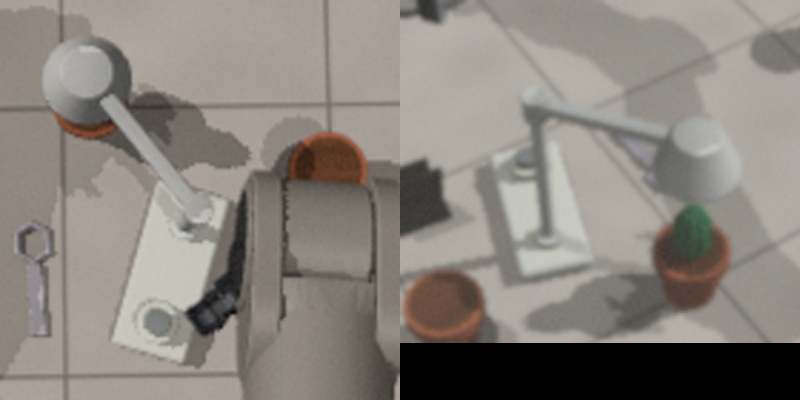

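Here the shade top is at crop (88,70) and the hub at (200,207), with the switch at (157,321). In the scene half, the shade top is at (297,141), the hub at (137,100) and the switch at (126,160). The arm is over the cactus, so I'll check by how much.

```bash
python3 - <<'E'
from h import *
k=400/140
t=lambda x,y:((x+.5)/k-.5+290,(y+.5)/k-.5+140)
s=lambda x,y:((x+.5)/k-.5+240,(y+.5)/k-.5+140)
pot={"top":onz("top",(321.1,174.4),.07),"scene":onz("scene",(341.6,227.8),.07),"tri":tri((321.1,174.4),(341.6,227.8))[0]}
P={}
for n,a,b,z in(("hub",t(200,207),s(137,100),.239),("shade",t(88,70),s(297,141),.239),("switch",t(157,321),s(126,160),.026)):
    x,r=tri(a,b);P[n]={"top":onz("top",a,z),"scene":onz("scene",b,z),"tri":x};print(n,x.round(4),round(r,4),P[n]["top"].round(4),P[n]["scene"].round(4))
for c in pot:
    h,s_,p=[v[:2] for v in(P["hub"][c],P["shade"][c],pot[c])]
    d=s_-h;L=np.linalg.norm(d);d/=L
    print(c,L.round(4),np.degrees(np.arctan2(d[1],d[0])).round(1),"lateral mm",1000*(d[0]*(p-h)[1]-d[1]*(p-h)[0]))
E
```

```text
hub [ 0.5326 -0.0884  0.2295] 0.0003 [ 0.5317 -0.088   0.239 ] [ 0.5413 -0.0922  0.239 ]
shade [0.6582 0.0094 0.2293] 0.001 [0.657  0.0102 0.239 ] [0.6651 0.0032 0.239 ]
switch [ 0.43   -0.0582  0.031 ] 0.0016 [ 0.4307 -0.0569  0.026 ] [ 0.4251 -0.0577  0.026 ]
top 0.1592 38.1 lateral mm -0.4341613089161728
scene 0.1562 37.6 lateral mm 4.1854239234585116
tri 0.1592 37.9 lateral mm 0.127114079473703
```

The arm is aimed to within a few mm. Next I shut the fingers and go down over the switch.

Call:
servo_tool:
  motion:
    - [[0.002,-0.02,0,0,0,0,0],[0.004,-0.04,0,0,0,0,0],[0.006,-0.06,0,0,0,0,0],[0.008,-0.083,0,0,0,0,0],[0.008,-0.083,0,0,0,0,0],[0.008,-0.083,0,0,0,0,0],[0.008,-0.083,0.025,0,0,0,0],[0.008,-0.083,0.05,0,0,0,0],[0.008,-0.083,0.075,0,0,0,0],[0.008,-0.083,0.1,0,0,0,0],[0.008,-0.083,0.125,0,0,0,0],[0.008,-0.083,0.15,0,0,0,0],[0.008,-0.083,0.175,0,0,0,0],[0.008,-0.083,0.2,0,0,0,0],[0.008,-0.083,0.225,0,0,0,0],[0.008,-0.083,0.25,0,0,0,0],[0.008,-0.083,0.265,0,0,0,0],[0.008,-0.083,0.275,0,0,0,0],[0.008,-0.083,0.275,0,0,0,0],[0.008,-0.083,0.275,0,0,0,0]]

```text
t: 8.97
eef_pos: [0.4332, -0.0546, 0.0532]
tool_rot: [-0.0, 0.949, 0.317, -0.0]
contact_force: [0.2, 0.0, 0.9]
gripper_width: -0.003
grasp_force: 0.0
```

```bash
python3 - <<'E'
from station import bot
import cv2,numpy as np
o=bot.get_obs();print(o["contact_force"],o["eef_pos"],o["gripper_width"])
a=bot.read_camera("top")["img"][140:280,290:430,::-1];b=bot.read_camera("scene")["img"][140:240,230:330,::-1]
cv2.imwrite("pics/g3.png",np.hstack([cv2.resize(a,(400,400),interpolation=cv2.INTER_CUBIC),cv2.resize(b,(400,400),interpolation=cv2.INTER_CUBIC)]))
E
```

```text
[0.23924077 0.01203075 0.8577447 ] [ 0.43315318 -0.05463321  0.05322003] -0.003326948874941478
```

View pics/g3.png

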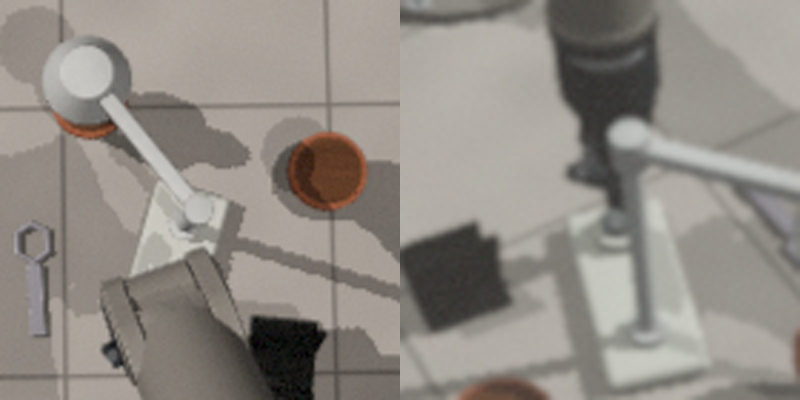

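The closed fingertips (about (615,205) in the right half) hang just over the grey switch (615,225), and the lamp is still aimed. I'll shift slightly and creep down, watching the force.

Call:
servo_tool:
  motion:
    - [[-0.005,0.001,0,0,0,0,0],[-0.005,0.001,0.005,0,0,0,0],[-0.005,0.001,0.01,0,0,0,0],[-0.005,0.001,0.015,0,0,0,0],[-0.005,0.001,0.019,0,0,0,0],[-0.005,0.001,0.021,0,0,0,0],[-0.005,0.001,0.023,0,0,0,0],[-0.005,0.001,0.023,0,0,0,0]]

```text
t: 9.73
eef_pos: [0.4298, -0.059, 0.0331]
tool_rot: [0.002, 0.949, 0.317, -0.001]
contact_force: [-14.8, -1.6, 57.0]
gripper_width: -0.001
grasp_force: 28.7
```

Call:
servo_tool:
  motion:
    - [[0,0,-0.002,0,0,0,0],[0,0,-0.002,0,0,0,0],[0,0,-0.002,0,0,0,0]]

```text
t: 9.98
eef_pos: [0.4297, -0.059, 0.0336]
tool_rot: [0.001, 0.949, 0.316, -0.0]
contact_force: [-6.3, -0.7, 29.6]
gripper_width: 0.0
grasp_force: 14.6
```

Call:
servo_tool:
  motion:
    - [[0,0,-0.001,0,0,0,0],[0,0,-0.001,0,0,0,0]]

```text
t: 10.15
eef_pos: [0.4296, -0.059, 0.0339]
tool_rot: [0.001, 0.949, 0.317, 0.0]
contact_force: [-4.0, -1.2, 15.6]
gripper_width: 0.002
grasp_force: 7.8
```

Call:
servo_tool:
  motion:
    - [[0,0,-0.001,0,0,0,0],[0,0,-0.001,0,0,0,0]]

```text
t: 10.32
eef_pos: [0.4296, -0.0589, 0.0345]
tool_rot: [0.0, 0.949, 0.316, 0.0]
contact_force: [-0.4, -1.6, 3.8]
gripper_width: 0.003
grasp_force: 2.3
```

Call:
servo_tool:
  motion:
    - [[0,0,-0.002,0,0,0,0],[0,0,-0.002,0,0,0,0]]

```text
t: 10.48
eef_pos: [0.4295, -0.0589, 0.0364]
tool_rot: [0.0, 0.949, 0.316, 0.0]
contact_force: [0.8, -2.2, 3.5]
gripper_width: -0.004
grasp_force: 1.7
```

Call:
servo_tool:
  motion:
    - [[0,0,-0.002,0,0,0,0],[0,0,-0.002,0,0,0,0]]

```text
t: 10.65
eef_pos: [0.4295, -0.0586, 0.0384]
tool_rot: [0.0, 0.949, 0.317, 0.0]
contact_force: [1.1, -2.4, 1.6]
gripper_width: -0.003
grasp_force: 1.1
```

Call:
servo_tool:
  motion:
    - [[0,0,-0.002,0,0,0,0],[0,0,-0.002,0,0,0,0]]

```text
t: 10.82
eef_pos: [0.4292, -0.0582, 0.0404]
tool_rot: [-0.0, 0.949, 0.317, 0.0]
contact_force: [0.3, 0.3, -0.5]
gripper_width: -0.003
grasp_force: 0.0
```

The force shows a hard stop at z≈0.034, then a soft spring up to 0.040. That matches a full 6 mm press and release. I'll back off and check.

Call:
servo_tool:
  motion:
    - [[0,0,-0.01,0,0,0,0],[0,0,-0.03,0,0,0,0],[0,0,-0.06,0,0,0,0],[0,0,-0.09,0,0,0,0],[0,0,-0.12,0,0,0,0],[0,0,-0.15,0,0,0,0],[0,0,-0.18,0,0,0,0],[0,0,-0.21,0,0,0,0],[0,0,-0.24,0,0,0,0],[0,0,-0.27,0,0,0,0],[0,0.03,-0.28,0,0,0,0],[0,0.06,-0.28,0,0,0,0],[0,0.09,-0.28,0,0,0,0],[0,0.12,-0.28,0,0,0,0],[0,0.15,-0.28,0,0,0,0],[0,0.18,-0.28,0,0,0,0],[0,0.2,-0.28,0,0,0,0],[0,0.2,-0.28,0,0,0,0],[0,0.2,-0.28,0,0,0,0]]

```text
t: 12.4
eef_pos: [0.5492, -0.2185, 0.3199]
tool_rot: [-0.001, 0.949, 0.316, -0.0]
contact_force: [-0.4, 0.5, -0.6]
gripper_width: -0.003
grasp_force: 0.0
```

```bash
python3 - <<'E'
from station import bot
import cv2,numpy as np
o=bot.get_obs();print(o["contact_force"],o["eef_pos"],o["joint_vel"].round(3))
a=bot.read_camera("top")["img"][140:280,290:430,::-1];b=bot.read_camera("scene")["img"][140:260,240:380,::-1]
a=cv2.resize(a,(400,400),interpolation=cv2.INTER_CUBIC);b=cv2.resize(b,(400,343),interpolation=cv2.INTER_CUBIC)
cv2.imwrite("pics/g4.png",np.hstack([a,cv2.copyMakeBorder(b,0,57,0,0,0)]))
E
```

```text
[-0.37255248  0.52340867 -0.57489015] [ 0.54915875 -0.21851305  0.31992784] [-0.013 -0.029 -0.027  0.03  -0.007 -0.001 -0.005]
```

View pics/g4.png

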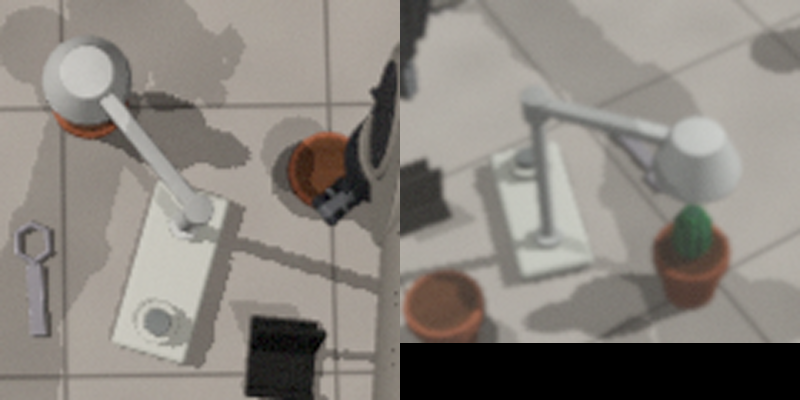

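The lamp is still aimed: shade at (88,70) and hub at (200,207), the same as before. The switch at (157,321) is up, and the pots, opener and stand haven't moved. Handing in.

```bash
python3 -c "
from station import bot
print(bot.hand_in())"
```

```text
the job is handed in; nothing more can be done
None
```

The lamp arm is aimed over the cactus pot (measured within about 5 mm of its centre), the switch was pressed fully and came back up, nothing else in view moved, and the job is handed in; no verdict was returned.

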